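Latch the sample gate with the red knob

ROBOT

A 6-joint arm with a two-finger parallel gripper is mounted at the origin on a cart in front of the work surface, level with it; the furniture and walls round the work are solid. World frame = base frame: x ahead of the robot, y to its left, z up, the work surface at z = 0. Lengths are in m, angles in rad, forces in N, time in s.
With the tool pointing down it reaches from about 0.375 to 0.925 m from the base axis. Payload 5.7 kg.
Tool frame: the origin (TCP) lies midway between the tips of the shut fingers; the grasp point (between the pads) lies 19 mm behind it; z points along the fingers, x is the direction in which the jaws open and shut, and the axes are right-handed (so a half turn about z gives the same grasp; the last joint's range is limited). The gripper opens to 88 mm and grips with 3 to 60 N. Pads are 20 mm wide; open, the fingers measure 115 mm over their backs; the gripper's body (75 mm by 178 mm) begins 61 mm behind the grasp point.
Start: joints at [1.122, 0.359, 1.51, -0, 1.272, -0.115], TCP at [0.197, 0.567, 0.185] pointing down, gripper open.
Joint ranges: [-2.97, 2.97], [-1.01, 2.36], [0.21, 2.38], [-0.96, 4.11], [0.2, 2.71], [-2.98, 2.98]. Speed limits (rad/s): [2.39, 2.39, 3.14, 3.14, 3.14, 3.14].

INTERFACE

Orientations are given as a unit quaternion [x, y, z, w].
In Python, from bench import move_ptp, servo_line, goto_joints, move_gripper, sleep, inverse_kinematics, capture, PlanningError, close_job, spot_in, silhouettes, current_clock, current_joint_pos, current_qvel, current_joint_torque, current_position, current_orientation, current_force, current_torque, current_finger_gap gives the robot as it stands. Calls block until the motion is done:
- move_ptp(position, orientation): joint-space move of the TCP to a pose.
- servo_line(position, orientation=None, rate=0.15, contact_N=None): straight line of the TCP; orientation=None keeps the orientation; rate is the mean speed in m/s. With contact_N (N) it stops when the force on the tool has changed by that much, and returns True; else False.
- goto_joints(angles): joint-space move.
- move_gripper(opening): finger opening in m; the grip force is fixed at half the most; returns when the fingers have stopped.
- sleep(seconds).
- inverse_kinematics(position, orientation): joint angles nearest the present ones, or None.
- capture(name): name is "scene" or "top" or "wrist"; returns a dict with "image" (384x512x3 uint8, blue, green, red), "range_z" (384x512 float32, m along the optical axis (not along the pixel's ray), 0 where there is no reading), "intrinsics" (3x3 intrinsics, pixels), "R" (3x3) and "t" (3): a world point X has camera coordinates R X + t. Camera axes: x right, y down, z forward; pixel columns grow to the right and rows downward; lengths in m; the calibration is good to about 2 mm. A picture is of the moment at which its call begins.
A pose or a line that the arm cannot do raises PlanningError and nothing moves.
- close_job(): hands the job in, once; it reports no verdict.
Trained networks look in the newest picture that a camera, given by its name, has taken for a name from the list of things; names that differ only in an ending like _2 or _b are one class to them, and where a whole thing is asked for, a point or a joint stands for the part that bears it (a point fixed in the world has none). Each returns a list of dicts, best first, with "conf" (0 to 1); they miss things now and then, are a little off and sometimes report something else, mostly with a low value. They report only what shows in the picture. A call takes as long as a camera call.
- spot_in(camera, query): "xy" ([column, row] in pixels, amid what is visible of it).
- silhouettes(camera, query): "region" (384x512 bool, what is visible of it) and "xy" ([column, row] in pixels, amid what is visible of it).
Readings, each from a call of its own:
- current_clock(): time.
- current_joint_pos(): joint angles.
- current_qvel(): joint speeds.
- current_joint_torque(): joint torques, N m.
- current_position(): TCP position.
- current_orientation(): TCP orientation.
- current_force(): force on the tool from outside, world axes, zero at the start.
- current_torque(): the same for the moment, N m.
- current_finger_gap(): finger opening in m.
Only numpy, scipy, OpenCV 4.12 (cv2) and the standard library are available. Lean on these libraries where they do the work, as an engineer would, in place of code of your own. Each camera call takes 0.05 s, during which the arm holds its last target.

TASK

Two small sample gates stand ajar on the bench. Take the latch bar of the one with the red ball knob, lift it over the striker lip while you swing that gate shut, and let the bar drop fully home in the catch. Leave the gate with the blue knob as it is.

Things in the scene. Friction and masses are not known exactly. Their poses are not given: they have to be found in the camera images.
- red_stand: Plywood base, 76 x 250 x 14, fixed to the bench, of the red-knobbed gate. Origin: on its underside under the shut bar, midway in y; gate opens to -x; y runs from catch to hinge. In its frame (mm): upright hinge axis at (0, 100). Catch: steel U open at the top, centred at (0, -85), 26 long in y; floor z 98; front striker lip x -19 to -13, top z 118; back stop x 13 to 19, top z 143. Green gate leaf 134 wide, top z 131.
- red_knob (a point): Centre of the red ball knob, 28 mm diameter, on a stem 44 mm in front of the bar's centre line (26 mm free between ball and bar). Moves with bar and gate. Bar down: 110 mm above the bench, 130 mm from the hinge axis along the leaf; gate shut: at (-44, -30, 110) mm in red_stand. Axes are the bar's; equal to red_stand's when shut and down.
- red_gate (a joint): Gate angle about its upright hinge, rad: 0 = shut, bar in line with the catch; grows as the free end swings to -x of red_stand; range -0.05 to 0.8. Moves lightly (0.03 N m friction) and stays where left. With the bar down it is stopped by the lip at about 0.13; a bar in the catch holds the gate within 0.05 of 0.
- red_bar (a joint): Angle of the steel latch bar (8 thick, 16 high, 130-200 g) about a level pivot on the leaf, rad: 0 = down and level, also when home in the catch; grows to 0.7 as the free end lifts; falls by its weight. Pivot 45 mm from the hinge axis along the leaf, 110 mm up; knob 85 mm, catch 140 mm from the pivot. Clears the lip above 0.12 (knob raised 10 mm).
- blue_knob (a point): Centre of the blue ball knob (28 mm) of the second sample gate, otherwise the same as the red one. To be left as it is.

How it is judged:
On the way:
1. the red-knobbed bar is lifted above the striker lip while its gate is still open (value of joint red_bar above 0.1 rad and value of joint red_gate above 0.08 rad), for 0.05 s.
At the end, for the whole second after the job is handed in: The gate with the red knob is shut (gate angle below 0.07 rad) and its bar lies down in the catch behind the striker lip (bar angle below 0.05 rad) (value of joint red_gate below 0.07 rad and value of joint red_bar below 0.05 rad); the robot touches nothing.
It fails at once if the blue knob was moved by more than 15 mm (distance of blue_knob from where it was at the start of the episode above 0.015 m).
It also fails if it takes over 32 s, if anything falls off the work surface, if the arm or the gripper's body presses on something with over 40 N, if the wrist force passes 120 N, or if a joint passes its speed limit or range.

## Working session

There is one attempt and no reset: what is moved stays moved. The work goes in short steps, each a Python script; the robot and the scene stay as the last script left them, time stands still between calls to the robot, and variables do not carry over. Pictures are saved under pics/ and viewed, and the job is handed in when it is done.

```bash
mkdir -p pics; ls; cat > h.py <<'E'
import numpy as np, cv2
from bench import *
def world(c,u,v,z):
    K=c["intrinsics"];p=np.array([(u-K[0,2])/K[0,0]*z,(v-K[1,2])/K[1,1]*z,z])
    return np.asarray(c["R"]).T@(p-np.asarray(c["t"]))
def cloud(c,mask):
    v,u=np.nonzero(mask&(c["range_z"]>0));z=c["range_z"][v,u];K=c["intrinsics"]
    P=np.stack([(u-K[0,2])/K[0,0]*z,(v-K[1,2])/K[1,1]*z,z],1)
    return (P-np.asarray(c["t"]))@np.asarray(c["R"])
def ballfit(P,r=0.014):
    from scipy.optimize import least_squares
    f=lambda c:np.linalg.norm(P-c,axis=1)-r
    s=least_squares(f,np.median(P,0)+0.0,loss='soft_l1',f_scale=0.002)
    return s.x,np.median(np.abs(s.fun))
E
python3 - <<'E'
from h import *
print(current_clock())
for n in("scene","top"):
    c=capture(n);cv2.imwrite(f"pics/{n}0.png",c["image"]);np.savez(f"{n}0.npz",**c)
    print(n,"campos",-c["R"].T@c["t"])
    for q in("red_knob","blue_knob","red_stand","red_bar","red_gate"):
        for d in silhouettes(n,q)[:3]:
            P=cloud(c,d["region"])
            print(n,q,round(d["conf"],2),np.round(d["xy"]),d["region"].sum(),np.median(P,0).round(4) if len(P) else None)
            np.save(f"m_{n}_{q}_{int(d['xy'][0])}.npy",d["region"])
            if 'knob' in q and len(P)>10:
                # rough init: away from camera
                print(ballfit(P))
print(current_clock())
E
```

```text
pics
0.0
scene campos [ 0.02948847 -0.23029543  0.74411202]
scene red_knob 0.75 [204. 174.] 487 [0.4943 0.2039 0.1159]
(array([0.48299012, 0.21122284, 0.11560688]), np.float64(0.02680511054741917))
scene blue_knob 0.75 [370. 288.] 1117 [ 0.4559 -0.1988  0.116 ]
(array([ 0.44619705, -0.19467687,  0.11405732]), np.float64(0.027768813601990128))
scene red_stand 0.62 [214. 184.] 4471 [0.5107 0.212  0.0325]
scene red_bar 0.62 [211. 173.] 696 [0.496  0.2025 0.1146]
scene red_gate 0.61 [205. 169.] 1542 [0.5088 0.2341 0.1124]
top campos [0.38160473 0.09219783 1.1272454 ]
top red_knob 0.55 [210. 193.] 449 [0.5002 0.2025 0.1162]
(array([0.48991554, 0.206633  , 0.10736879]), np.float64(0.030287827236121792))
top blue_knob 0.76 [362. 211.] 321 [ 0.4604 -0.1983  0.117 ]
(array([ 0.4469695 , -0.19249136,  0.11720878]), np.float64(0.018994671792525362))
top red_stand 0.8 [204. 190.] 2344 [0.5126 0.2231 0.0173]
top red_bar 0.78 [209. 193.] 302 [0.4999 0.2052 0.1176]
top red_gate 0.95 [204. 190.] 821 [0.5095 0.2282 0.1176]
0.6
```

View pics/scene0.png

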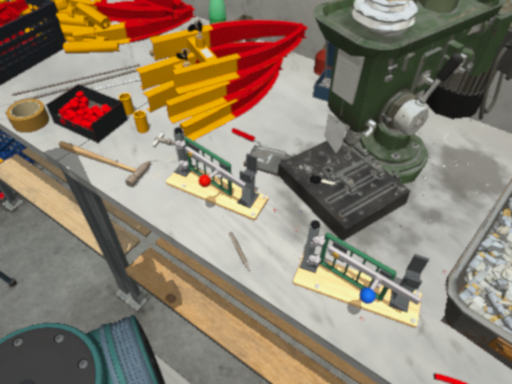

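View pics/top0.png

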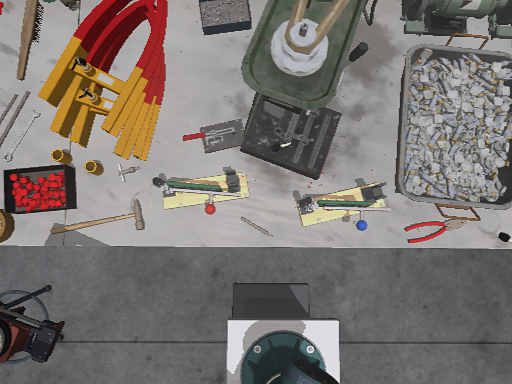

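The scene picture shows the red ball at (204,181) and the blue one at (368,296). In the top picture they are at (210,209) and (362,225). Both gates have the hinge on the left (+y) and the catch on the right, and the knobs face the robot. Next I fit the plate and the ball geometrically.

```bash
python3 - <<'E'
from h import *
from scipy.optimize import least_squares
for n in("scene","top"):
    c=dict(np.load(f"{n}0.npz"));im=c["image"];hsv=cv2.cvtColor(im,cv2.COLOR_BGR2HSV)
    v,u=np.mgrid[:384,:512]
    k=(204,181) if n=="scene" else (210,209)
    H,S,V=hsv[...,0],hsv[...,1],hsv[...,2]
    red=((H<8)|(H>172))&(S>150)&(np.hypot(u-k[0],v-k[1])<12)
    P=cloud(c,red);cam=-c["R"].T@c["t"]
    m=np.median(P,0); ray=(m-cam)/np.linalg.norm(m-cam)
    f=lambda x:np.linalg.norm(P-x,axis=1)-.014
    s=least_squares(f,m+ray*.01,loss='soft_l1',f_scale=.002)
    print(n,red.sum(),np.argwhere(red).mean(0)[::-1],"ball",s.x.round(4),np.median(abs(s.fun)).round(4))
    # plywood
    Pall=cloud(c,np.ones_like(red)) if 0 else None
    z=c["range_z"];K=c["intrinsics"]
    W=((np.stack([(u-K[0,2])/K[0,0]*z,(v-K[1,2])/K[1,1]*z,z],-1)-c["t"])@c["R"])
    ply=(H>15)&(H<32)&(S>50)&(V>120)&(abs(W[...,2]-.014)<.006)&(np.hypot(W[...,0]-.52,W[...,1]-.22)<.17)
    Q=W[ply][:,:2].astype(np.float32)
    r=cv2.minAreaRect(Q*1000);print("ply",ply.sum(),r,np.round(cv2.boxPoints(r)))
    # steel/leaf tall points
    tall=(W[...,2]>.1)&(W[...,2]<.2)&(np.hypot(W[...,0]-.52,W[...,1]-.22)<.17)
    green=tall&(H>45)&(H<90)&(S>90)
    T=W[green];print("green",green.sum(),cv2.fitLine(T[:,:2].astype(np.float32),cv2.DIST_HUBER,0,.01,.01).ravel().round(4),T[:,2].max(),T[:,1].min(),T[:,1].max())
    x0,x1,y0,y1=(140,290,115,230) if n=="scene" else (145,260,150,235)
    cv2.imwrite(f"pics/{n}z.png",cv2.resize(im[y0:y1,x0:x1],None,fx=5,fy=5,interpolation=cv2.INTER_CUBIC))
E
```

```text
scene 108 [204.35185185 179.90740741] ball [0.4551 0.205  0.1097] 0.0006
ply 1623 ((485.50067138671875, 227.11392211914062), (152.96192932128906, 251.369873046875), 5.789979457855225) [[397. 344.]
 [422.  94.]
 [574. 110.]
 [549. 360.]]
green 146 [0.0705 0.9975 0.5139 0.2409] 0.13269722292740171 0.1773740284486007 0.3136339119887116
top 66 [209.63636364 208.8030303 ] ball [0.4582 0.2023 0.1099] 0.0007
ply 1014 ((576.2632446289062, 237.84237670898438), (187.58291625976562, 248.60789489746094), 8.814806938171387) [[465. 346.]
 [503. 101.]
 [688. 129.]
 [650. 375.]]
green 1 [ 0.939  -0.3439  0.5234  0.314 ] 0.13064539927322366 0.31399641162085856 0.31399641162085856
```

View pics/topz.png

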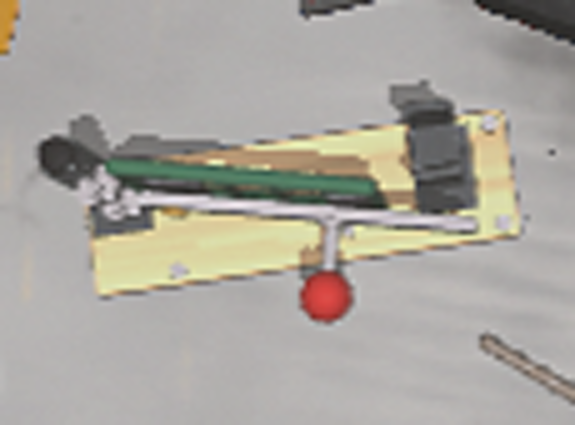

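View pics/scenez.png

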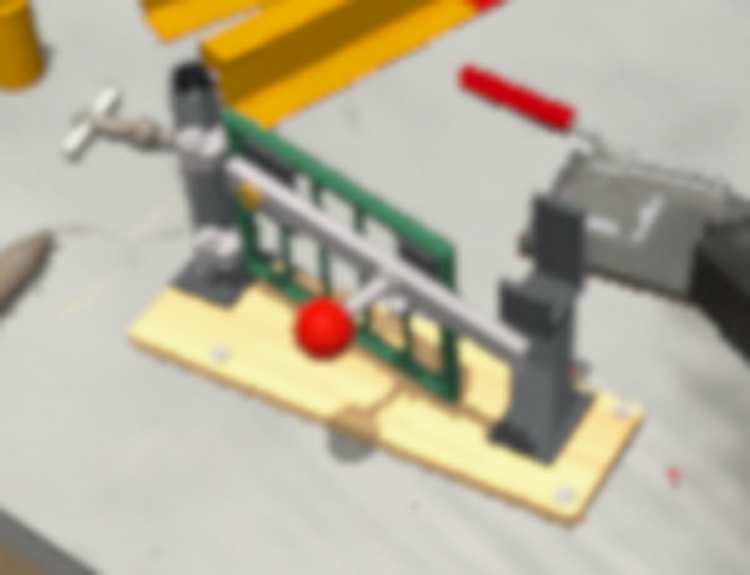

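Plate corners in the zoomed top view are at about (97,297), (522,235) and (505,110). I solve the stand pose from those and from the ball.

```bash
python3 - <<'E'
from h import *
from scipy.optimize import least_squares
def rayz(c,u,v,z):
    K=c["intrinsics"];d=c["R"].T@np.array([(u-K[0,2])/K[0,0],(v-K[1,2])/K[1,1],1]);o=-c["R"].T@c["t"]
    return (o+d*(z-o[2])/d[2])[:2]
px={"top":[((97,297),(-38,125)),((522,235),(-38,-125)),((503,108),(38,-125))],
    "scene":[((130,330),(-38,125)),((578,512),(-38,-125)),((643,405),(38,-125))]}
off={"top":(145,150),"scene":(140,115)}
W=[];L=[]
for n in px:
    c=dict(np.load(f"{n}0.npz"))
    for p,l in px[n]:
        W.append(rayz(c,p[0]/5+off[n][0]-.4,p[1]/5+off[n][1]-.4,.014));L.append(np.array(l)/1000)
W=np.array(W);L=np.array(L);print(W.round(3))
def T(q,L):
    c,s=np.cos(q[2]),np.sin(q[2]);return L@np.array([[c,s],[-s,c]])+q[:2]
s=least_squares(lambda q:(T(q,L)-W).ravel(),[.52,.22,0],loss='soft_l1',f_scale=.003);q=s.x
print("stand",q.round(4),(T(q,L)-W).round(4).tolist())
h=T(q,np.array([[0,.1]]))[0];print("hinge",h)
b=np.array([.4567,.2037]);d=b-h
# knob local at angle g: hinge + Rot(-g?) ; free end swings to -x
print("dist",np.linalg.norm(d),np.hypot(.13,.044))
c_,s_=np.cos(q[2]),np.sin(q[2]);dl=np.array([c_*d[0]+s_*d[1],-s_*d[0]+c_*d[1]])
print("local",dl,"gate angle",np.arctan2(-.13,-.044)-np.arctan2(dl[1],dl[0]))
print("catch",T(q,np.array([[0,-.085]])),"knob shut",T(q,np.array([[-.044,-.03]])))
E
```

```text
[[0.464 0.346]
 [0.502 0.1  ]
 [0.577 0.112]
 [0.464 0.347]
 [0.503 0.101]
 [0.575 0.115]]
stand [0.5203 0.2297 0.156 ] [[-0.0004, 0.0014], [0.0001, 0.0007], [-0.0001, 0.0006], [-0.0004, 0.0004], [-0.001, -0.001], [0.0022, -0.0027]]
hinge [0.50480034 0.32850123]
dist 0.1337497278932792 0.1372443077143821
local [-0.06690462 -0.11581348] gate angle 0.19749690483757254
catch [[0.53354068 0.14574732]] knob shut [[0.48153046 0.19324402]]
```

```bash
cat >> h.py <<'E'
from scipy.spatial.transform import Rotation as Ro
Q=np.array([.5203,.2297,.156]); HINGE=np.array([.5048,.3285])
R_DOWN=np.array([[0,1,0],[1,0,0],[0,0,-1.]]) # tool x->gate y, y->gate x, z->down
def knob(g,b,lift=0.,dz=0.,flip=1,h=HINGE,tilt=True):
    A=Ro.from_euler('z',Q[2]-g).as_matrix(); B=Ro.from_euler('x',-b if tilt else 0).as_matrix()
    p=np.array([-.044,-(.045+.085*np.cos(b)),.110+.085*np.sin(b)])
    pos=np.array([h[0],h[1],0])+A@p
    M=A@B@R_DOWN@np.diag([flip,flip,1.])
    tcp=pos+M[:,2]*.019+np.array([0,0,lift])
    return tcp,Ro.from_matrix(M).as_quat(),pos
E
python3 - <<'E'
from h import *
q0=current_joint_pos();print(current_orientation())
for f in(1,-1):
    for g,b,l in((.2,0,.1),(.2,0,0),(.2,.25,0),(0,.25,0),(0,0,0)):
        t,q,p=knob(g,b,l,flip=f);print(f,g,b,t.round(3),None if (j:=inverse_kinematics(t,q)) is None else np.round(j,2))
f=min((1,-1),key=lambda f:np.abs(np.array(inverse_kinematics(*knob(.2,0,.12,flip=f)[:2]))-q0).sum())
print("flip",f)
t,q,_=knob(.2,0,.14,flip=f)
t=t+np.array([-.0,0,0])
move_ptp(t,q)
c=capture("wrist");cv2.imwrite("pics/w1.png",c["image"]);np.savez("w1.npz",**c)
for d in spot_in("wrist","red_knob")[:3]:print(d)
print(current_clock())
E
```

```text
[ 8.14747878e-01  5.79815396e-01 -2.90401259e-05  1.94190346e-05]
1 0.2 0 [0.455 0.201 0.191] [ 0.28  0.2   1.72 -0.    1.22 -1.25]
1 0.2 0 [0.455 0.201 0.091] [ 0.28  0.33  1.84 -0.    0.98 -1.25]
1 0.2 0.25 [0.455 0.199 0.113] [ 0.46  0.38  1.72 -0.24  1.18 -0.96]
1 0 0.25 [0.482 0.191 0.113] [ 0.44  0.38  1.72 -0.27  1.13 -1.17]
1 0 0 [0.482 0.193 0.091] [ 0.25  0.35  1.79 -0.    1.   -1.48]
-1 0.2 0 [0.455 0.201 0.191] [ 0.28  0.2   1.72 -0.    1.22  1.89]
-1 0.2 0 [0.455 0.201 0.091] [ 0.28  0.33  1.84 -0.    0.98  1.89]
-1 0.2 0.25 [0.455 0.199 0.113] [ 0.46  0.38  1.72 -0.24  1.18  2.18]
-1 0 0.25 [0.482 0.191 0.113] [ 0.44  0.38  1.72 -0.27  1.13  1.98]
-1 0 0 [0.482 0.193 0.091] [ 0.25  0.35  1.79 -0.    1.    1.66]
flip 1
{'xy': [256.8, 213.9], 'conf': 0.65}
2.35
```

View pics/w1.png

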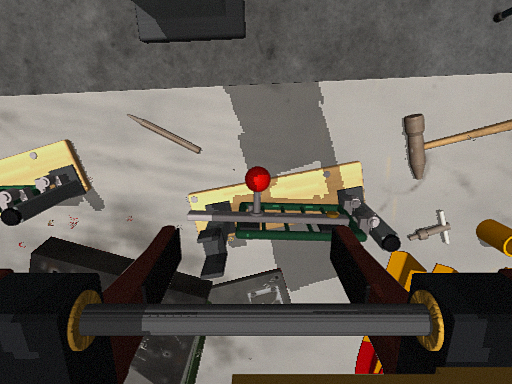

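The wrist view shows the red ball at (258,179), with its stem and bar below it, and the catch on the left at (213,245). I fit the ball and the bar line here.

```bash
python3 - <<'E'
from h import *
from scipy.optimize import least_squares
c=dict(np.load("w1.npz"));im=c["image"];hsv=cv2.cvtColor(im,cv2.COLOR_BGR2HSV)
v,u=np.mgrid[:384,:512];H,S,V=hsv[...,0],hsv[...,1],hsv[...,2]
red=((H<8)|(H>172))&(S>120)&(np.hypot(u-258,v-179)<16)
P=cloud(c,red);cam=-c["R"].T@c["t"];m=np.median(P,0);ray=(m-cam)/np.linalg.norm(m-cam)
s=least_squares(lambda x:np.linalg.norm(P-x,axis=1)-.014,m+ray*.01,loss='soft_l1',f_scale=.002)
print(red.sum(),"ball",s.x.round(4),np.median(abs(s.fun)))
z=c["range_z"];K=c["intrinsics"]
W=((np.stack([(u-K[0,2])/K[0,0]*z,(v-K[1,2])/K[1,1]*z,z],-1)-c["t"])@c["R"])
bar=(u>190)&(u<350)&(v>207)&(v<222)&(abs(W[...,2]-.117)<.006)&(S<60)
B=W[bar];l=cv2.fitLine(B[:,:2].astype(np.float32),cv2.DIST_HUBER,0,.01,.01).ravel()
print("bar",bar.sum(),l.round(4),"dir",np.arctan2(-l[0],l[1]) if l[1]>0 else np.arctan2(l[0],-l[1]),"g",Q[2]-(np.arctan2(-l[0],l[1]) if l[1]>0 else np.arctan2(l[0],-l[1])))
n=np.array([l[1],-l[0]])*np.sign(l[1]);print("ball offset",(s.x[:2]-l[2:])@n)
for y in np.arange(.08,.3,.03):
    k=abs(B[:,1]-y)<.01
    if k.any(): print(y.round(2),k.sum(),B[k].mean(0).round(4))
ply=(H>15)&(H<32)&(S>50)&(V>120)&(abs(W[...,2]-.014)<.006)&(np.hypot(W[...,0]-.52,W[...,1]-.22)<.17)
print("knob model",[knob(g,0)[2].round(4) for g in(.16,.2,.24)])
E
```

```text
507 ball [0.4577 0.2045 0.11  ] 0.00031072782152960325
bar 1190 [0.0656 0.9978 0.5004 0.2203] dir -0.06565185 g 0.22165184891223907
ball offset -0.04155961252268111
0.14 153 [0.4956 0.1399 0.117 ]
0.17 157 [0.498  0.1699 0.117 ]
0.2 201 [0.4978 0.2005 0.1165]
0.23 126 [0.5016 0.2301 0.1169]
0.26 110 [0.5034 0.2597 0.1168]
0.29 85 [0.5055 0.2906 0.1171]
knob model [array([0.4603, 0.1987, 0.11  ]), array([0.4551, 0.2006, 0.11  ]), array([0.45  , 0.2027, 0.11  ])]
```

```bash
cat >> h.py <<'E'
G0=.21; BALL=np.array([.4575,.2043])
H2=HINGE+BALL-knob(G0,0)[2][:2]
def tgt(g,b,lift=0.): return knob(g,b,lift,h=H2)[:2]
E
python3 - <<'E'
from h import *
print(H2)
move_gripper(.06)
t,q=tgt(G0,0,.05);move_ptp(t,q)
f0=current_force()
t,q=tgt(G0,0);print("contact",servo_line(t,q,rate=.08,contact_N=8))
move_gripper(.0)
print(current_position(),t,current_finger_gap(),current_force()-f0,current_clock())
c=capture("scene");cv2.imwrite("pics/s2.png",cv2.resize(c["image"][80:280,100:400],None,fx=2.5,fy=2.5))
E
```

```text
[0.50845245 0.33173566]
contact False
[0.45747936 0.20430163 0.09100282] [0.4575 0.2043 0.091 ] 0.0003024194381000553 [ 0.78921243 -0.38792508  0.08604027] 5.1917
```

View pics/s2.png

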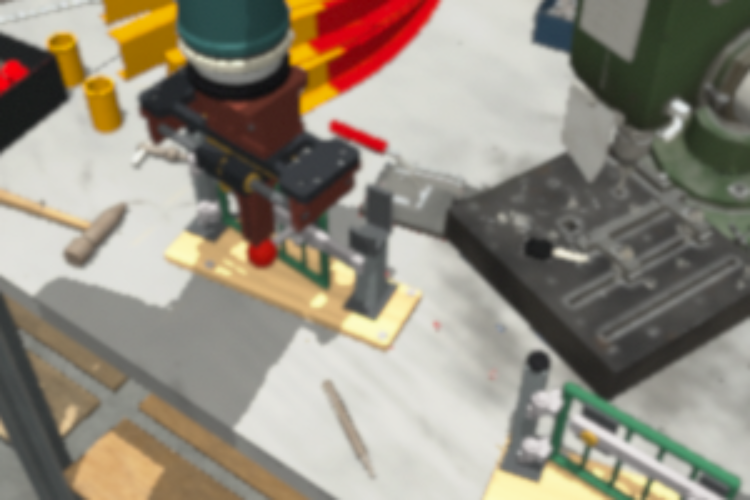

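The gripper shut completely (gap 0.3 mm), so the ball slipped out of the pads. I look again.

```bash
python3 - <<'E'
from h import *
from scipy.optimize import least_squares
c=capture("wrist");cv2.imwrite("pics/w2.png",c["image"])
c=capture("top");cv2.imwrite("pics/t2.png",cv2.resize(c["image"][140:250,140:270],None,fx=5,fy=5))
c=capture("scene");im=c["image"];cv2.imwrite("pics/s3.png",cv2.resize(im[130:230,150:270],None,fx=6,fy=6,interpolation=cv2.INTER_CUBIC))
hsv=cv2.cvtColor(im,cv2.COLOR_BGR2HSV);v,u=np.mgrid[:384,:512];H,S=hsv[...,0],hsv[...,1]
red=((H<6)|(H>174))&(S>190)&(np.hypot(u-204,v-181)<16);P=cloud(c,red)
cam=-c["R"].T@c["t"];m=np.median(P,0);ray=(m-cam)/np.linalg.norm(m-cam)
s=least_squares(lambda x:np.linalg.norm(P-x,axis=1)-.014,m+ray*.01,loss='soft_l1',f_scale=.002)
print(red.sum(),s.x,np.median(abs(s.fun)),current_force(),current_clock())
E
```

```text
82 [0.45566782 0.20487671 0.11076201] 0.0008698521534042259 [ 0.07951394  0.1872666  -0.85021691] 5.3917
```

View pics/w2.png

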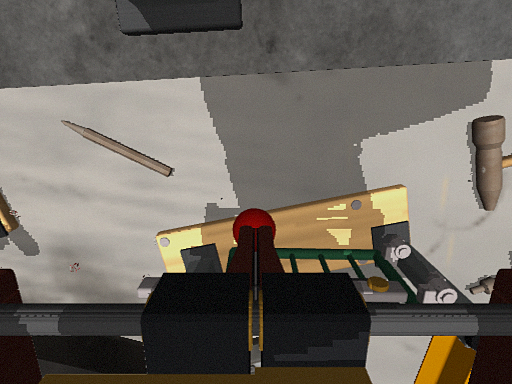

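View pics/s3.png

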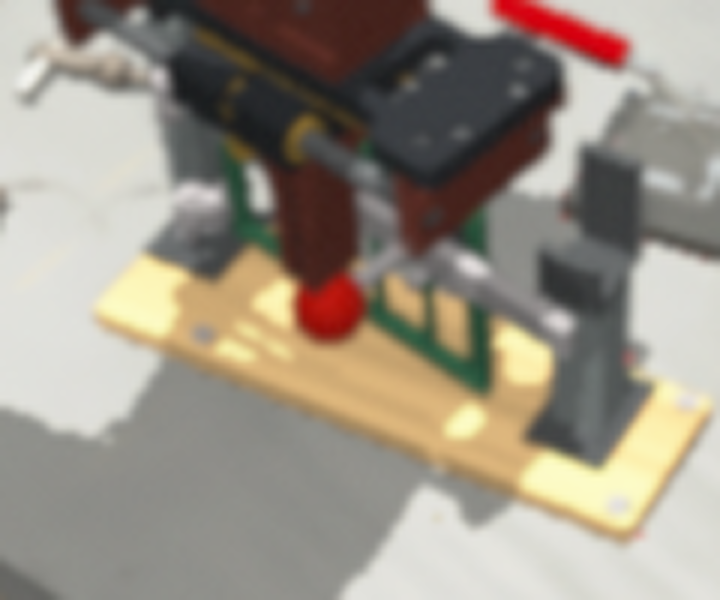

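```bash
python3 - <<'E'
from h import *
print(current_position(),current_orientation(),current_finger_gap(),np.round(current_joint_pos(),3))
for n in("scene","wrist","top"):
    c=capture(n);K=c["intrinsics"];z=c["range_z"];v,u=np.mgrid[:384,:512]
    W=((np.stack([(u-K[0,2])/K[0,0]*z,(v-K[1,2])/K[1,1]*z,z],-1)-c["t"])@c["R"])
    p=c["R"]@np.array(current_position())+c["t"];p=K@p;print(n,"TCP px",p[:2]/p[2],"cam",-c["R"].T@c["t"])
    if n=="scene":
        for vv in range(166,188,2): print(vv,[tuple(W[vv,uu].round(3)) for uu in(200,203,206)])
    if n=="wrist":
        for vv in range(205,265,6): print(vv,[tuple(W[vv,uu].round(3)) for uu in(245,266)])
E
```

```text
[0.45747436 0.20430262 0.09098818] [ 7.25947761e-01  6.87749844e-01 -2.13797302e-05 -1.16262098e-05] 0.0008593166118657657 [ 0.282  0.33   1.83   0.     0.982 -1.235]
scene TCP px [205.41812837 186.34398666] cam [ 0.02948847 -0.23029543  0.74411202]
166 [(np.float64(0.443), np.float64(0.199), np.float64(0.168)), (np.float64(0.448), np.float64(0.195), np.float64(0.166)), (np.float64(0.458), np.float64(0.196), np.float64(0.158))]
168 [(np.float64(0.444), np.float64(0.2), np.float64(0.161)), (np.float64(0.447), np.float64(0.195), np.float64(0.161)), (np.float64(0.458), np.float64(0.197), np.float64(0.151))]
170 [(np.float64(0.444), np.float64(0.2), np.float64(0.155)), (np.float64(0.448), np.float64(0.197), np.float64(0.153)), (np.float64(0.457), np.float64(0.197), np.float64(0.146))]
172 [(np.float64(0.445), np.float64(0.202), np.float64(0.147)), (np.float64(0.448), np.float64(0.197), np.float64(0.147)), (np.float64(0.456), np.float64(0.196), np.float64(0.142))]
174 [(np.float64(0.444), np.float64(0.203), np.float64(0.141)), (np.float64(0.447), np.float64(0.197), np.float64(0.142)), (np
[... 1817 characters left out ...]
4(0.135))]
235 [(np.float64(0.446), np.float64(0.2), np.float64(0.142)), (np.float64(0.447), np.float64(0.212), np.float64(0.143))]
241 [(np.float64(0.446), np.float64(0.201), np.float64(0.15)), (np.float64(0.447), np.float64(0.211), np.float64(0.149))]
247 [(np.float64(0.446), np.float64(0.201), np.float64(0.156)), (np.float64(0.447), np.float64(0.211), np.float64(0.156))]
253 [(np.float64(0.447), np.float64(0.201), np.float64(0.161)), (np.float64(0.446), np.float64(0.211), np.float64(0.163))]
259 [(np.float64(0.446), np.float64(0.201), np.float64(0.168)), (np.float64(0.447), np.float64(0.211), np.float64(0.167))]
top TCP px [209.99049705 209.60014238] cam [0.38160473 0.09219783 1.1272454 ]
```

The depth data puts the finger tips at z ≈ 0.13, although the TCP reads 0.091. I check the tip offset in the earlier wrist picture, where TCP z was 0.231.

```bash
python3 - <<'E'
from h import *
c=dict(np.load("w1.npz"));K=c["intrinsics"];z=c["range_z"];v,u=np.mgrid[:384,:512]
W=((np.stack([(u-K[0,2])/K[0,0]*z,(v-K[1,2])/K[1,1]*z,z],-1)-c["t"])@c["R"])
print("cam",-c["R"].T@c["t"])
for (u0,u1) in((120,190),(320,395)):
    m=(u>u0)&(u<u1)&(v>215)&(v<300)&(W[...,2]>.15)
    P=W[m];i=np.argsort(P[:,2]);print(len(P),P[i[[0,5,20,50,200]]].round(3).tolist(),np.percentile(P[:,2],[0,1,5,50]).round(3))
# same now
c=capture("wrist");z=c["range_z"];W=((np.stack([(u-K[0,2])/K[0,0]*z,(v-K[1,2])/K[1,1]*z,z],-1)-c["t"])@c["R"])
for uu in(248,262):
    print([(int(vv),W[vv,uu].round(3).tolist(),c["image"][vv,uu].tolist()) for vv in range(222,234)])
E
```

```text
cam [0.37449221 0.20586096 0.43102438]
2954 [[0.452, 0.158, 0.268], [0.442, 0.156, 0.269], [0.442, 0.154, 0.27], [0.457, 0.158, 0.271], [0.443, 0.157, 0.277]] [0.268 0.27  0.275 0.308]
3054 [[0.448, 0.248, 0.268], [0.457, 0.246, 0.269], [0.466, 0.246, 0.27], [0.46, 0.246, 0.271], [0.464, 0.245, 0.276]] [0.268 0.27  0.275 0.309]
[(222, [0.448, 0.202, 0.121], [4, 21, 129]), (223, [0.449, 0.201, 0.12], [10, 7, 134]), (224, [0.449, 0.201, 0.12], [12, 13, 138]), (225, [0.45, 0.201, 0.121], [1, 13, 104]), (226, [0.446, 0.202, 0.13], [17, 22, 27]), (227, [0.446, 0.202, 0.132], [13, 15, 33]), (228, [0.446, 0.202, 0.134], [11, 16, 35]), (229, [0.446, 0.202, 0.135], [9, 15, 34]), (230, [0.446, 0.202, 0.136], [3, 14, 34]), (231, [0.446, 0.202, 0.137], [12, 16, 33]), (232, [0.446, 0.202, 0.138], [14, 23, 38]), (233, [0.447, 0.202, 0.139], [0, 13, 37])]
[(222, [0.449, 0.21, 0.119], [11, 6, 121]), (223, [0.449, 0.21, 0.12], [0, 0, 124]), (224, [0.45, 0.21, 0.12], [0, 6, 127]), (225, [0.45, 0.21, 0.121], [9, 13, 96]), (226, [0.446, 0.21, 0.131], [14, 19, 24]), (227, [0.447, 0.21, 0.131], [6, 8, 29]), (228, [0.447, 0.21, 0.133], [16, 15, 37]), (229, [0.447, 0.21, 0.134], [10, 20, 39]), (230, [0.446, 0.21, 0.136], [9, 14, 32]), (231, [0.446, 0.21, 0.137], [15, 22, 40]), (232, [0.447, 0.21, 0.138], [12, 15, 34]), (233, [0.447, 0.21, 0.14], [14, 17, 38])]
```

All three views agree: the real finger tips sit 37 mm short of the reported TCP. I correct the grasp offset to 56 mm and retry, with contact guarding.

```bash
sed -i 's/M\[:,2\]\*.019/M[:,2]*.056/' h.py; python3 - <<'E'
from h import *
for g,b in((G0,0),(G0,.25),(.0,.25),(0,0)): print(inverse_kinematics(*tgt(g,b)) is not None)
move_gripper(.06)
f0=current_force()
t,q=tgt(G0,0);print(t,"contact",servo_line(t,q,rate=.06,contact_N=8))
print(current_force()-f0)
move_gripper(.0)
print(current_position(),current_finger_gap(),current_force()-f0,current_clock())
c=capture("scene");cv2.imwrite("pics/s4.png",cv2.resize(c["image"][130:230,150:270],None,fx=6,fy=6,interpolation=cv2.INTER_CUBIC))
E
```

```text
True
True
True
True
[0.4575 0.2043 0.054 ] contact False
[-0.00530067 -0.65207513  0.64820469]
[0.45691687 0.20356487 0.05405231] 0.026627298672852292 [-1.90662105 -6.10979157  4.15009073] 8.0167
```

View pics/s4.png

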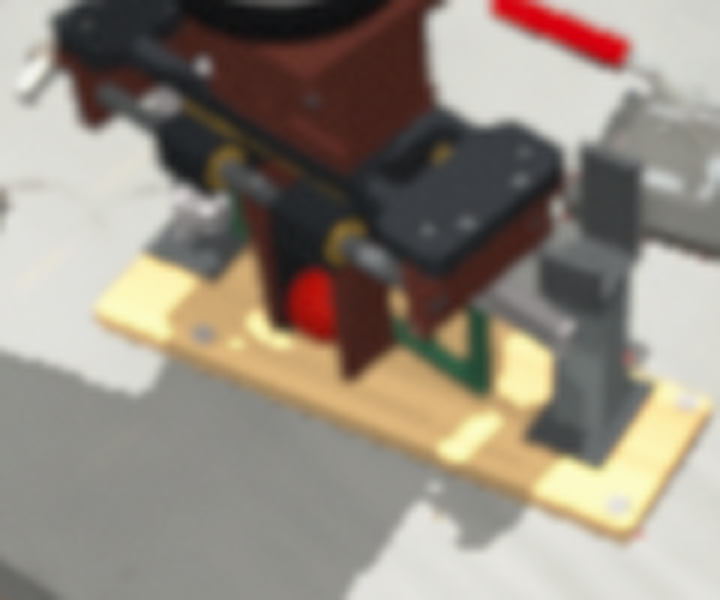

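The ball is now between the pads with a 26.6 mm gap, so it is gripped. Next I lift, following the bar's arc.

```bash
python3 - <<'E'
from h import *
f0=current_force()
for b in(.08,.16,.24):
    t,q=tgt(G0,b);servo_line(t,q,rate=.06)
    print(b,(current_force()-f0).round(1),round(current_finger_gap(),4),round(current_clock(),2))
c=capture("scene");cv2.imwrite("pics/s5.png",cv2.resize(c["image"][130:230,150:270],None,fx=6,fy=6,interpolation=cv2.INTER_CUBIC))
E
```

```text
0.08 [-0.1 -0.6 -3.4] 0.0262 8.35
0.16 [-0.1 -0.7 -2.9] 0.0263 8.63
0.24 [-1.1 -1.4 -1.8] 0.0265 8.92
```

View pics/s5.png

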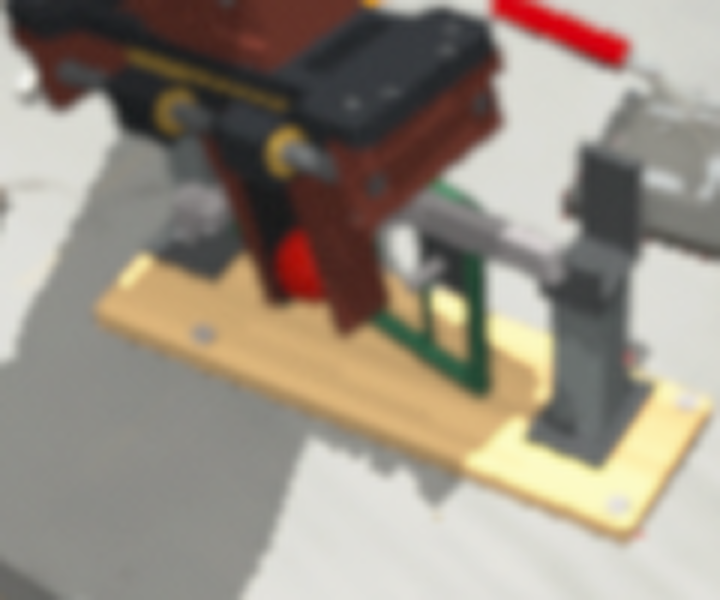

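The bar end is raised at (540,255), the ball is still held, and forces are low. Now I swing the gate shut in steps.

```bash
python3 - <<'E'
from h import *
sleep(.1);f0=current_force()
for g in(.15,.1,.05,.01):
    t,q=tgt(g,.24);servo_line(t,q,rate=.05)
    f=current_force()-f0
    print(g,f.round(1),round(current_finger_gap(),4),round(current_clock(),2))
    if np.linalg.norm(f)>20: break
c=capture("scene");cv2.imwrite("pics/s6.png",cv2.resize(c["image"][130:230,150:270],None,fx=6,fy=6,interpolation=cv2.INTER_CUBIC))
E
```

```text
0.15 [-0.5 -1.   0. ] 0.0267 9.39
0.1 [-1.  -1.  -0.1] 0.0264 9.69
0.05 [-0.7 -1.4  0.1] 0.0263 9.99
0.01 [-0.3 -2.5  0.9] 0.0267 10.26
```

View pics/s6.png

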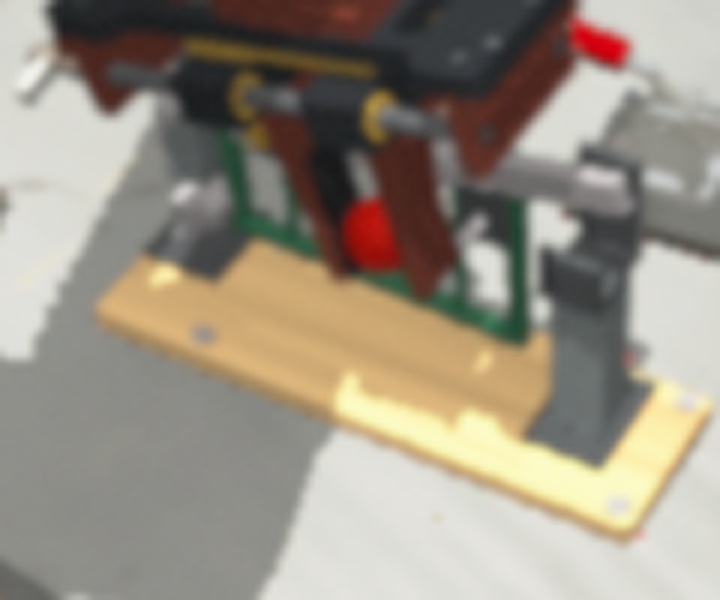

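The bar is over the catch, in front of the back stop at (605,190) and behind the lip. I lower it while watching the force.

```bash
python3 - <<'E'
from h import *
sleep(.1);f0=current_force()
for b in(.16,.1,.06,.03,.01):
    t,q=tgt(.01,b);hit=servo_line(t,q,rate=.04,contact_N=12)
    print(b,hit,(current_force()-f0).round(1),round(current_finger_gap(),4),round(current_clock(),2),(np.array(current_position())-t).round(4))
    if hit:break
c=capture("scene");cv2.imwrite("pics/s7.png",cv2.resize(c["image"][130:230,150:270],None,fx=6,fy=6,interpolation=cv2.INTER_CUBIC))
E
```

```text
0.16 False [-1.   0.1 -0.5] 0.0265 10.76 [-0.0007 -0.0013 -0.0004]
0.1 False [-1.  -0.  -1.1] 0.0268 11.06 [-0.0007 -0.0013 -0.0004]
0.06 False [-1.4 -0.6 -0.6] 0.0267 11.31 [-0.0007 -0.0012 -0.0005]
0.03 False [-1.1 -1.9 -0.7] 0.0268 11.56 [-0.0007 -0.0012 -0.0005]
0.01 False [-1.3 -0.6 -0.7] 0.0266 11.81 [-0.0008 -0.0012 -0.0005]
```

View pics/s7.png

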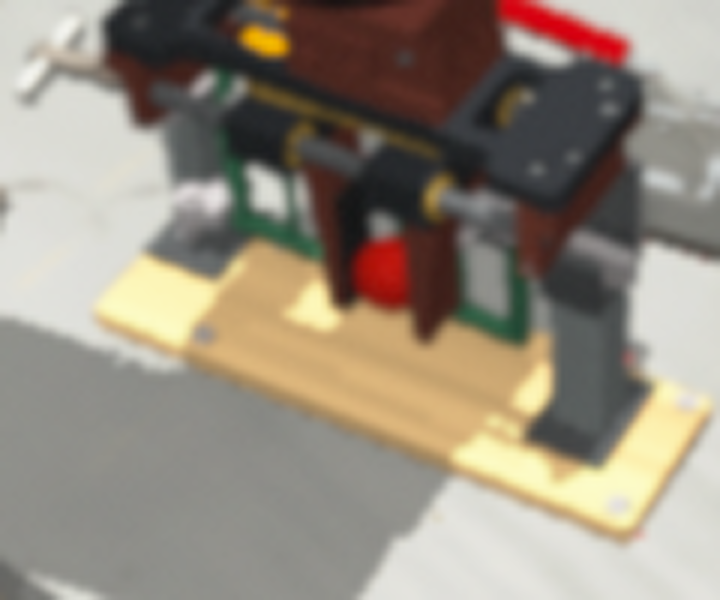

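The bar lies behind the lip and the ball is low. I release, retreat straight up, and check.

```bash
python3 - <<'E'
from h import *
from scipy.optimize import least_squares
move_gripper(.055)
p=np.array(current_position());servo_line(p+[0,0,.12],rate=.1)
t=np.array(current_position());q=current_orientation()
try: servo_line(t+[-.05,0,.08],rate=.2)
except PlanningError as e: print(e)
print(current_finger_gap(),current_position(),current_force(),current_clock())
for n in("scene","top","wrist"):
    c=capture(n);im=c["image"]
    hsv=cv2.cvtColor(im,cv2.COLOR_BGR2HSV);v,u=np.mgrid[:384,:512];H,S=hsv[...,0],hsv[...,1]
    sp=spot_in(n,"red_knob")[:1];print(n,sp)
    pw=c["intrinsics"]@(c["R"]@np.array([*knob(0,0,h=H2)[2][:2],.11])+c["t"]);k=pw[:2]/pw[2];print("pred",k.round(1))
    red=((H<8)|(H>172))&(S>140)&(np.hypot(u-k[0],v-k[1])<22);P=cloud(c,red)
    if len(P)>20:
        cam=-c["R"].T@c["t"];m=np.median(P,0);ray=(m-cam)/np.linalg.norm(m-cam)
        s=least_squares(lambda x:np.linalg.norm(P-x,axis=1)-.014,m+ray*.01,loss='soft_l1',f_scale=.002)
        d=s.x[:2]-H2;a,b_=np.cos(Q[2]),np.sin(Q[2]);dl=[a*d[0]+b_*d[1],-b_*d[0]+a*d[1]]
        print(n,"ball",s.x.round(4),"g",np.arctan2(-.13,-.044)-np.arctan2(dl[1],dl[0]),"b",(s.x[2]-.11)/.085)
    cv2.imwrite(f"pics/{n}8.png",im if n=="wrist" else cv2.resize(im[130:230,150:270],None,fx=6,fy=6,interpolation=cv2.INTER_CUBIC))
print("shut",knob(0,0,h=H2)[2])
E
```

```text
0.055071188134380125 [0.43351412 0.19618111 0.25367873] [-0.01155183 -0.5436274  -0.58408032] 14.4583
scene [{'xy': [217.2, 161.4], 'conf': 0.55}]
pred [215.8 174.5]
scene ball [0.4808 0.1967 0.1098] g 0.031466739463231086 b -0.0026994440523069774
top [{'xy': [227.6, 179.3], 'conf': 0.61}]
pred [212.4 198.7]
wrist [{'xy': [251.3, 242.3], 'conf': 0.57}]
pred [250.  213.9]
wrist ball [0.4834 0.1966 0.1101] g 0.013147885269687576 b 0.0007923103192421476
shut [0.4851846 0.1964781 0.11     ]
```

View pics/scene8.png

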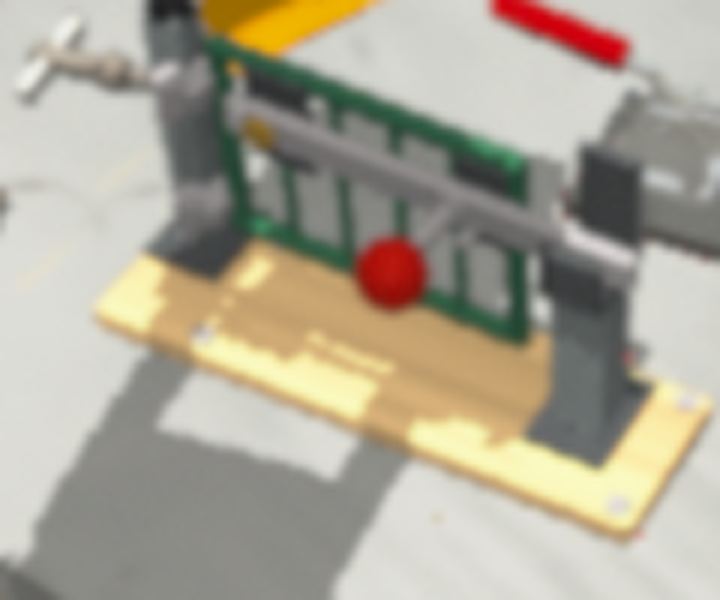

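View pics/wrist8.png

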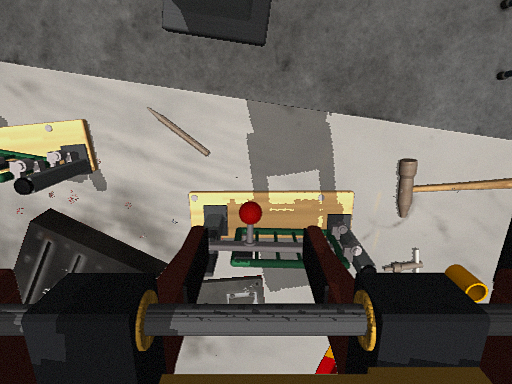

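```bash
python3 -c "
from h import *
close_job();print(current_clock())"
```

```text
the job is handed in; nothing more can be done
the job is handed in; nothing more can be done
```

The red-knobbed gate is shut with its bar down in the catch. I handed the job in at about 14.6 s of the 32 s allowed.

- **What I did:** I gripped the red ball and lifted the bar to a commanded 0.24 rad with the gate at about 0.21 rad open. I then swung the gate shut, lowered the bar behind the lip, released it and moved the arm clear.
- **Last checks:** The ball's height fits a bar angle of about 0.00 rad in both the scene and wrist views. The gate angle came out at 0.03 rad from the scene camera and 0.01 rad from the wrist camera. In the scene picture the bar lies behind the striker lip. The arm was clear and the wrist force was under 1 N.
- **Failed first grasp:** The gripper first closed just above the ball. The depth pictures put the finger tips about 37 mm short of the reported TCP. I corrected the grasp depth by that amount, and the second grasp held.
- **Checks that disagreed:** In the last pictures the network's red-knob position was 13–28 pixels off in every view, so I relied on the colour and depth fit there. The top view gave no ball fit.
- **Blue gate:** The arm never worked near it, but I did not measure its knob again at the end.

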